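# Refit the push knob on the wine cellar's cooling unit and hold it in

### The job

The black push knob has come off the wine cellar's cooling unit and lies in the wooden parts tray: pick it up, turn it so that the flat in its bore matches the flat of the D-shaped steel spindle on top of the unit, and push it fully home onto the spindle. Then press knob and spindle down against the spring as far as they go and keep pressing: finish with the gripper still on the knob, holding it pressed in. Leave everything else on the table and in the tray where it is.

Things in the scene. Friction and masses are not known exactly. Their poses are not given: they have to be found in the camera images.
- knob: Loose black knob, about 80 g, standing bore-down in the tray. Skirt 48 mm across, 23 mm high; on it a straight grip bar 44 mm long (along knob x), 14 mm wide (along y), from 23 to 47 mm above the underside: grip across the 14 mm, fingertips just above the skirt. A white pointer line marks the bar's +x half. Origin: centre of the underside, z up.
- bore (a point): Bottom (closed inner end) of the knob's D-shaped bore, on the knob's axis 18 mm above the underside; same axes as the knob. The bore opens downwards, is 18 mm deep and 9 mm in radius; its flat lies 3 mm from the axis on the +x side, under the white pointer line.
- pointer (a point): Outer end of the white pointer line: the +x end of the top of the knob's bar, 22 mm from the axis and 47 mm above the underside. It must end up on the side to which the spindle's flat faces.
- spindle: Upright steel D-spindle on the unit, 16 mm in diameter, flat 2 mm from the axis facing its +x; a red line across its top marks the flat's side. Origin: centre of its top face (105 mm above the table, 30 mm above the unit's panel), z up; top 5 mm tapered to 55%. Stiff to turn (0.5 N m). The knob goes on only with its +x along this +x (about 7 degrees of play, 1 mm side clearance).
- plunger (a joint): How far the spindle is pressed into the unit, m: 0 = up, 0.008 = fully in (stop). Spring: gives from about 4 N, about 12 N at the stop; rises again if let go. It also sinks if a knob that is not home is pressed on its top. Knob fully home: the spindle's top touches the bottom of the bore, the knob's origin 18 mm below the spindle's.
- unit: Control box of the cooling unit, fixed: grey steel, 180 x 220 x 75 mm, aluminium top. Origin: centre of its underside. The spindle stands 30 mm from the centre towards the unit's -x, on a white disc; a round gauge (68 mm across, top 88 mm above the table) and three small lamps stand in the +x half.
- tray: Fixed shallow wooden parts tray, 170 x 220 mm, walls 20 mm high, 5 mm thick like the floor. Origin: centre of its underside. The knob stands in its -y half, low small parts in the +y half.
- collar: Brass ring 28 mm across, 10 mm high, in the tray; to be left alone. Origin: centre of its underside.
- stopper: Cork disc 24 mm across, 14 mm high, in the tray; to be left alone. Origin: centre of its underside.
- bottle: Wine bottle, 76 mm across, 300 mm tall, standing to the left; leave alone. Origin: centre of its underside.
- mug: Blue mug, 80 mm across, 90 mm high, standing to the right; leave alone. Origin: centre of its underside.
- screwdriver: Screwdriver lying to the right; leave alone. Origin: on its underside.
- tin: Yellow round tin, 70 mm across, 60 mm high, beyond the unit and tray; leave alone. Origin: centre of its underside.
- torch: Metal torch lying beyond the unit and tray, 140 mm long, 40 mm high; leave alone. Origin: on its underside.
Mind the look-alikes: they are no part of the job. Of the things that look like the knob, take the one that is farthest to the robot's left at the start.

How it is judged:
On the way, in this order (a step that is already met when the one before it is completed fails the run):
1. the knob is lifted out of the tray in the gripper (height (world z) of knob above 0.035 m and contact force between the fingers and knob above 1 N), for 0.2 s.
2. the knob is home on the spindle, flat to flat (z of knob in the frame of spindle below -0.0155 m and horizontal distance between knob and spindle below 0.003 m and angle between the x axis of knob and the x axis of spindle, either way round below 0.25 rad and x of pointer in the frame of spindle above 0.015 m and angle between knob's own z axis and vertical below 0.12 rad), for 0.2 s.
At the end, for the whole second after the job is handed in: Knob upright on the spindle, flat to flat (15.5 mm deep or more, 3 mm off axis, 0.25 rad, tilt 0.12 rad at most), held over 6 mm of 8 down, fingers on knob over 3 N, knob on spindle over 4 N; the seven other loose things within 30 mm of their start, bottle, mug, tin upright (all of step 2 and value of joint plunger above 0.006 m and contact force between knob and spindle above 4 N and contact force between the fingers and knob above 3 N and distance of each of collar, stopper, bottle, mug, screwdriver, tin, torch from where it was at the start of the episode below 0.03 m and angle between each of bottle, mug, tin's own z axis and vertical below 0.2 rad); the arm keeps its last pose, push and grip.
It fails at once if another loose thing is knocked away (more than 50 mm) (distance of any of collar, stopper, bottle, mug, screwdriver, tin, torch from where it was at the start of the episode above 0.05 m).
It also fails if it takes over 42 s, if anything falls off the work surface, if the arm or the gripper's body presses on something with over 40 N, if the wrist force passes 120 N, or if a joint passes its speed limit or range.

### The arm

A 6-joint arm with a two-finger parallel gripper is mounted at the origin on the work surface. World frame = base frame: x ahead of the robot, y to its left, z up, the work surface at z = 0. Lengths are in m, angles in rad, forces in N, time in s.
With the tool pointing down it reaches from about 0.425 to 0.95 m from the base axis. Payload 3.5 kg.
Tool frame: the origin (TCP) lies midway between the tips of the shut fingers; the grasp point (between the pads) lies 19 mm behind it (ctrl.hold_point_z is the distance from the TCP to the grasp point, in m); z points along the fingers, y is the line along which they close (so a half turn about z gives the same grasp; the last joint's range is limited). The gripper opens to 85 mm and grips with 20 to 120 N. Pads are 22 mm wide; open, the fingers measure 114 mm over their backs; the gripper's body (76 mm by 85 mm) begins 54 mm behind the grasp point. The pads swing forward as they close: fully open they stand 13 mm farther back than shut.
Start: joints at [0.977, 0.286, 1.577, -0, 1.279, -0.15], TCP at [0.29, 0.61, 0.211] pointing down, gripper open.
Joint ranges: [-2.77, 2.77], [-0.9, 2.22], [0.21, 2.48], [-1.53, 4.67], [0.24, 2.81], [-2.84, 2.84]. Speed limits (rad/s): [2.79, 2.79, 3.14, 3.14, 3.14, 3.14].

### API

Orientations are given as a unit quaternion [x, y, z, w].
In Python, from plant import readout, cams, sign_off, ctrl gives the robot as it stands. The module is installed in compiled form; this text tells all that it offers.
- The arm moves only by the tool step_arm, never from a script. Its argument "increments" is a list of rows, each a list of 2 entries, a list of its own where there are three numbers: the shift along the world's x, y, z in mm, then the turn, a rotation vector about the world's x, y, z in rad. In form: [[[x, y, z], [rx, ry, rz]], ...]. A call has 1 to 8 rows; each row shifts and turns the commanded pose from where the row before left it; what a row does not reach is not made up. A row lasts 1/12 s, in which the tool goes at most 41.7 mm and 7.16 degrees, less where a joint would pass 70% of its speed; a pose out of reach is approached as far as the arm can. A call is refused whole if a number of a shift passes 41.7 or a number of a turn 0.125, either way. A call with a gripper value outside its range is refused whole. "fingers" is the opening, from -1 (shut) to 1 (fully open), set as the call begins (left out, the last holds). The fingers move at their own pace and stop on an object; "grip_force" is the grip in N (left out, the last holds). Time passes only in rows, so rows that do not move let the fingers close. It gives the time, the measured TCP pose, the force, the opening and the grip force at its end, in the units of the state.
- readout.get_state(): the state, without advancing time (a new reading comes with each control period).
- cams.read_camera(name): name is "side" or "top" or "wrist"; returns the picture (480x640x3 uint8, red, green, blue); there is no depth.
- cams.get_calibration(name): a dict with "fx", "fy", "cx", "cy" (pixels), "eye" and "rotation" of the camera in the world; the wrist camera has in their place "T_tool_cam" (4x4, takes a point from camera to tool coordinates, whose origin is the TCP and whose axes are the flange's). Camera axes: x right, y up, looking along -z (the intrinsics and any distortion apply to the point x, -y, -z); pixel columns grow to the right and rows downward; lengths in m; the calibration is good to about 2 mm. The wrist camera is an equidistant fisheye: a pixel r from the principal point sees the ray r / f radians off the axis. A picture is of the moment at which its call begins: read the wrist's pose just before it. get_calibration takes no time and is no camera call.
- sign_off(): hands the job in; it is judged then, once.
The state is a dict: "time": time; "qpos": joint angles; "dq": joint speeds; "joint_efforts": joint torques, N m; "eef_pos": TCP position; "tcp_rot": TCP orientation; "contact_force": force on the tool from outside, world axes, zero at the start; "wrist_torque": the same for the moment, N m; "opening": opening from 0.0 (shut) to 1.0 (fully open); "finger_force": force on a finger pad.
Only numpy, scipy, OpenCV 4.12 (cv2) and the standard library are available. Lean on these libraries where they do the work, as an engineer would, in place of code of your own. Each camera call takes 0.05 s, during which the arm holds its last target. There are 200 camera calls.

## Working session

There is one attempt and no reset: what is moved stays moved. The work goes in short steps, Python scripts to look and compute and a tool call to move; the robot and the scene stay as the last step left them, time stands still between calls to the robot, and variables do not carry over. Pictures are saved under pics/ and viewed, at most 10 in all, crops included, and the job is handed in when it is done.

Besides the shell and the picture viewer there is one more tool, called as name(argument=value, ...) on one line, values as JSON. step_arm: Moves the arm, as the interface text tells. Its arguments: {"type":"object","properties":{"increments":{"type":"array","items":{"type":"array"}},"fingers":{"type":"number"},"grip_force":{"type":"number"}},"required":["increments"]}

```bash
mkdir -p pics; cat > h.py <<'E'
import numpy as np,cv2
from plant import readout,cams,sign_off,ctrl
from scipy.spatial.transform import Rotation as R
def grab(n,name):
    s=readout.get_state(); im=cams.read_camera(n); cv2.imwrite(f'pics/{name}.png',im[:,:,::-1]); return s,im
def ray(n,u,v,s=None):
    c=cams.get_calibration(n)
    a=(u-c['cx'])/c['fx'];b=(v-c['cy'])/c['fy']
    if n=='wrist':
        r=np.hypot(a,b); k=np.sin(r)/r if r>1e-9 else 1
        d=np.array([a*k,-b*k,-np.cos(r)])
        T=np.array(c['T_tool_cam']); Rt=R.from_quat(s['tcp_rot']).as_matrix()
        return np.array(s['eef_pos'])+Rt@T[:3,3], Rt@T[:3,:3]@d
    d=np.array([a,-b,-1]); return np.array(c['eye']),np.array(c['rotation'])@d
def plane(n,u,v,z,s=None):
    o,d=ray(n,u,v,s); return o+d*(z-o[2])/d[2]
E
python3 - <<'E'
from h import *
for n in('top','side','wrist'):
    s,im=grab(n,n+'0'); print(n,cams.get_calibration(n))
print(s, ctrl.hold_point_z)
E
```

```text
top {'fx': 563.6995556985377, 'fy': 563.6995556985377, 'cx': 320.4794331729332, 'cy': 242.99121462114567, 'eye': array([0.22708161, 0.0071547 , 1.31658621]), 'rotation': array([-0.07440764,  0.07646832,  0.70497163, -0.7011641 ])}
side {'fx': 490.93343385391677, 'fy': 490.93343385391677, 'cx': 315.4469895422791, 'cy': 241.51921819309158, 'eye': array([-0.15527763, -0.83053348,  0.88868991]), 'rotation': array([ 0.42189932, -0.14421956, -0.29674621,  0.84447816])}
wrist {'fx': 371.64829954431775, 'fy': 371.64829954431775, 'cx': 314.58831611684417, 'cy': 239.15217253456657, 'T_tool_cam': array([[ 8.69032605e-04,  9.65263374e-01,  2.61277367e-01,
         6.70414863e-02],
       [ 9.99998999e-01, -1.13064102e-03,  8.50952492e-04,
        -8.19800060e-04],
       [ 1.11680418e-03,  2.61276366e-01, -9.65263391e-01,
        -1.64185175e-01],
       [ 0.00000000e+00,  0.00000000e+00,  0.00000000e+00,
         1.00000000e+00]])}
{'time': 0.1, 'qpos': array([ 9.76980537e-01,  2.87130434e-01,  1.57803805e+00, -1.03858618e-05,
        1.27862194e+00, -1.50006194e-01]), 'dq': array([-6.65579713e-05, -5.78104358e-04, -3.63703657e-03,  1.46716605e-03,
       -1.08899478e-03, -6.76022339e-04]), 'joint_efforts': array([ 1.73926619e-04, -4.07296801e+01, -2.93697220e+01, -1.19490605e-04,
        3.42253123e-03,  4.97956279e-06]), 'eef_pos': array([0.28944738, 0.60907569, 0.20994595]), 'tcp_rot': array([ 2.20086516e-01,  9.75479737e-01, -1.02556398e-03, -3.94698836e-04]), 'contact_force': array([-0.55549709, -0.91319685, -0.3840875 ]), 'wrist_torque': array([ 0.0231562 , -0.03262797, -0.04697302]), 'finger_force': 0.0, 'opening': 1.0014374074033623} 0.0187
```

View pics/top0.png

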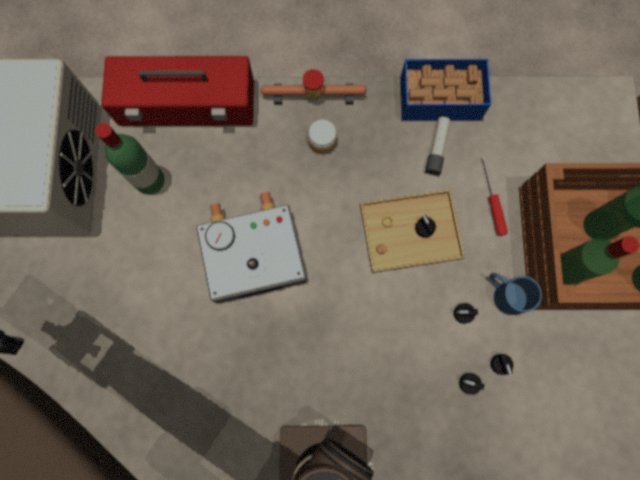

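View pics/side0.png

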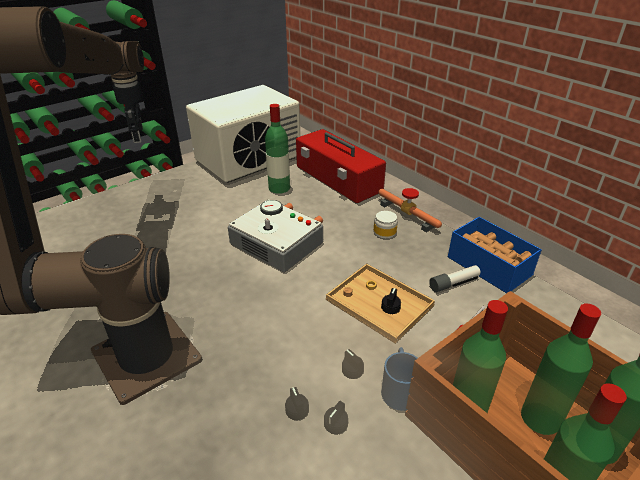

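The top view shows the unit with its spindle at (252,264) and the tray with a knob at (425,226). The look-alikes are three dark knobs on the table at (464,313), (502,364) and (470,384). The one in the tray is farthest left (smallest column) and matches the description. I'll check it in a close crop.

```bash
sed -i "s/np.array(c\['rotation'\])@d/R.from_quat(c['rotation']).as_matrix()@d/" h.py
python3 - <<'E'
from h import *
im=cv2.imread('pics/top0.png')
a=cv2.resize(im[200:255,395:460],None,fx=8,fy=8,interpolation=cv2.INTER_CUBIC)[:440]
b=cv2.resize(im[237:292,225:265],None,fx=7,fy=8,interpolation=cv2.INTER_CUBIC)[:440]
cv2.imwrite('pics/crop.png',np.hstack([a,b]))
print('knob',plane('top',425,226,.04),'spindle',plane('top',252,264,.105))
for u,v in((464,313),(502,364),(470,384)): print(plane('top',u,v,.04))
E
```

```text
knob [ 0.54352873 -0.24153001  0.04      ] spindle [0.44398187 0.15247764 0.105     ]
[ 0.34078631 -0.3205172   0.04      ]
[ 0.22775721 -0.39804401  0.04      ]
[ 0.18516554 -0.32442982  0.04      ]
```

View pics/crop.png

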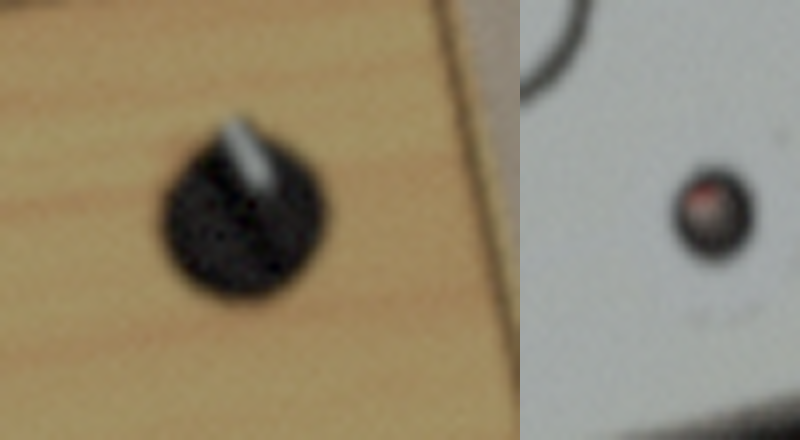

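The crop shows a single knob standing in the tray. Its white pointer runs from about (428,223) out to (424,216) in top-view pixels, a heading of about +30°. The spindle's red mark is towards the upper left of its top at about (252,262). I'll move over the spindle for a close wrist view on the way to the knob.

step_arm(increments=[[[11.9,-35.1,-1.5],[0,0,-0.12]],[[11.9,-35.1,-1.5],[0,0,-0.12]],[[11.9,-35.1,-1.5],[0,0,-0.12]],[[11.9,-35.1,-1.5],[0,0,-0.12]],[[11.9,-35.1,-1.5],[0,0,-0.12]],[[11.9,-35.1,-1.5],[0,0,-0.12]],[[11.9,-35.1,-1.5],[0,0,-0.12]],[[11.9,-35.1,-1.5],[0,0,-0.12]]], fingers=1, grip_force=60)

```text
time: 0.82
eef_pos: [0.385, 0.327, 0.1989]
tcp_rot: [0.648, 0.762, -0.0, -0.0]
contact_force: [0.3, 0.1, 0.4]
opening: 1.002
finger_force: 0.0
```

step_arm(increments=[[[11.9,-35.1,-1.5],[0,0,-0.12]],[[11.9,-35.1,-1.5],[0,0,-0.12]],[[11.9,-35.1,-1.5],[0,0,-0.12]],[[11.9,-35.1,-1.5],[0,0,-0.12]],[[11.9,-35.1,-1.5],[0,0,-0.12]],[[0,0,0],[0,0,0]],[[0,0,0],[0,0,0]]])

```text
time: 1.4
eef_pos: [0.4448, 0.1518, 0.1915]
tcp_rot: [0.843, 0.537, -0.0, -0.0]
contact_force: [0.8, -0.6, 0.1]
opening: 1.001
finger_force: 0.0
```

```bash
python3 - <<'E'
from h import *
import json
s,im=grab('wrist','w1'); print(s['time'],s['eef_pos'],s['tcp_rot'],s['qpos'])
np.save('w1s.npy',s,allow_pickle=True)
print(cv2.imwrite('pics/w1.png',im[:,:,::-1]))
E
```

```text
1.4 [0.44475128 0.1517992  0.19147955] [ 8.43382564e-01  5.37313446e-01 -1.88848112e-04 -2.74178654e-04] [ 1.12331289e-01 -1.61419326e-01  2.08410344e+00  3.47880075e-04
  1.21948879e+00  5.48510907e-01]
True
```

View pics/w1.png

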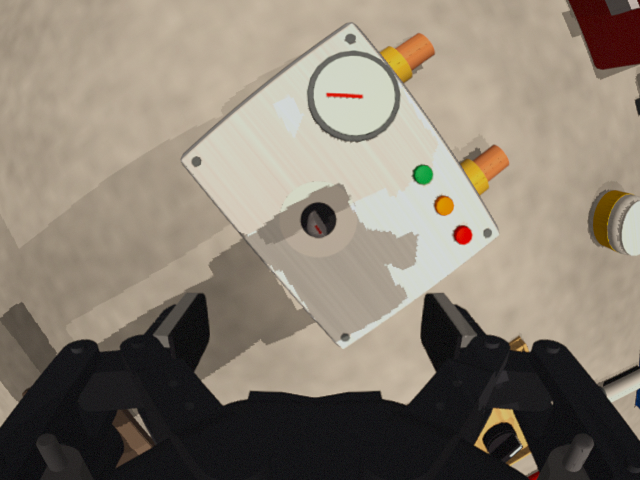

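The wrist view shows the D-spindle (dark, in shadow) at about (318,220), with the red line on its top near (318,230). Next is a zoom plus a measurement.

```bash
python3 - <<'E'
from h import *
s=np.load('w1s.npy',allow_pickle=True).item()
im=cv2.imread('pics/w1.png'); c=im[190:250,283:353].astype(float)
c=np.clip(c*1.8,0,255).astype(np.uint8)
cv2.imwrite('pics/w1c.png',cv2.resize(c,None,fx=10,fy=10,interpolation=cv2.INTER_CUBIC))
b,g,r=[im[...,i].astype(int) for i in range(3)]
m=((r-g>25)&(r-b>25)).astype(np.uint8); m[:190]=0;m[250:]=0;m[:,:283]=0;m[:,353:]=0
ys,xs=np.nonzero(m); print(len(xs),xs.min(),xs.max(),ys.min(),ys.max())
P=np.array([plane('wrist',x+.0,y+.0,.105,s)[:2] for x,y in zip(xs,ys)]); print('red mean',P.mean(0))
u,sv,vt=np.linalg.svd(P-P.mean(0)); print(sv, np.degrees(np.arctan2(vt[0,1],vt[0,0])))
d=(im.max(2)<75).astype(np.uint8); 
n,l,st,ce=cv2.connectedComponentsWithStats(d)
k=l[215,305]; print(k,st[k],ce[k])
print(plane('wrist',318,220,.105,s),plane('wrist',318,220,.075,s))
# lamp/screw geometry: unit corner screws on panel z=.075
Q=[plane('wrist',*p,.075,s)[:2] for p in((350,39),(196,161),(487,233),(345,337))]
print(np.array(Q),np.mean(Q,axis=0))
for a,b_ in((1,0),(3,2),(0,2),(1,3)):
    v=Q[b_]-Q[a]; print(np.degrees(np.arctan2(v[1],v[0])),np.linalg.norm(v))
E
```

```text
38 314 321 225 233
red mean [0.44754678 0.15518425]
[0.0125417  0.00463725] -81.84355314104727
15 [301 203  35  33 636] [318.87893082 216.37578616]
[0.45047522 0.16099692 0.105     ] [0.44798938 0.15498691 0.075     ]
[[0.52873401 0.27189655]
 [0.38217518 0.23803526]
 [0.572691   0.08597585]
 [0.42597551 0.05144685]] [0.47739393 0.16183863]
13.009470711427953 0.1504196685293018
13.243371633646127 0.1507238758165538
-76.69789769880482 0.19104639009656268
-76.78940159174931 0.19166038379011577
```

View pics/w1c.png

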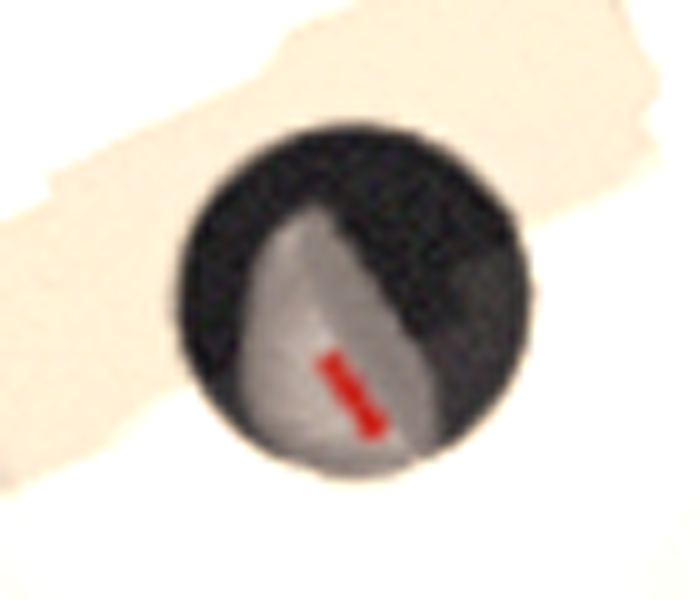

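The crop shows the gray D-spindle with its flat edge from (325,212) to (437,390) in the crop. The red line runs from (322,352) to (380,437), parallel to that edge, and the flat faces right-up in the image. Next I'll work out the headings.

```bash
python3 - <<'E'
from h import *
s=np.load('w1s.npy',allow_pickle=True).item()
f=lambda x,y,z:plane('wrist',283+(x+.5)/10-.5,190+(y+.5)/10-.5,z,s)[:2]
def hd(p,q,z):
    v=f(*q,z)-f(*p,z); print(np.degrees(np.arctan2(v[1],v[0]))+90,np.linalg.norm(v),(f(*q,z)+f(*p,z))/2)
hd((322,352),(380,437),.105)
im=cv2.imread('pics/w1.png'); g=im.astype(int).max(2)
# subpixel gray/black edge along flat, rows 213..228
pts=[]
for v in range(214,229):
    row=g[v]; 
    for u in range(314,330):
        if row[u]>=65>row[u+1] : pts.append((u+(row[u]-65)/(row[u]-row[u+1]),v))
pts=np.array(pts);print(pts.round(1).tolist())
P=np.array([plane('wrist',*p,.077,s)[:2] for p in pts]); 
l=cv2.fitLine(P.astype(np.float32),cv2.DIST_HUBER,0,1e-4,1e-4).ravel();print(np.degrees(np.arctan2(l[1],l[0])),l[2:])
# knob from wrist image?/top pointer
a=plane('top',424,215.6,.052);b=plane('top',428.1,223.1,.052);v=a-b;print(a,b,np.degrees(np.arctan2(v[1],v[0])))
E
```

```text
8.68461139203498 0.007289046296967011 [0.44757422 0.15528966]
[[316.7, 214.0], [317.4, 215.0], [317.9, 216.0], [318.6, 217.0], [319.4, 218.0], [320.0, 219.0], [320.4, 220.0], [321.4, 221.0], [322.2, 222.0], [322.4, 223.0], [323.4, 224.0], [324.2, 225.0], [324.6, 226.0], [325.1, 227.0], [325.4, 228.0]]
-82.0512 [0.45012558 0.15351163]
[ 0.56542541 -0.23798964  0.052     ] [ 0.5474295  -0.24668141  0.052     ] 25.77986401478543
```

The spindle's axis is at about (0.448, 0.155) with a heading of about 8°, and the red line, the flat edge and the unit geometry all agree. Next I go over the knob.

step_arm(increments=[[[9.1,-36,-3],[0,0,-0.062]],[[9.1,-36,-3],[0,0,-0.062]],[[9.1,-36,-3],[0,0,-0.062]],[[9.1,-36,-3],[0,0,-0.062]],[[9.1,-36,-5],[0,0,-0.062]],[[9.1,-36,-5],[0,0,-0.062]],[[9.1,-36,-5],[0,0,-0.062]],[[9.1,-36,-5],[0,0,-0.062]]])

```text
time: 2.12
eef_pos: [0.5179, -0.1345, 0.1595]
tcp_rot: [0.949, 0.316, 0.0, -0.0]
contact_force: [0.3, 0.4, 0.0]
opening: 1.0
finger_force: 0.0
```

step_arm(increments=[[[9.1,-36,-5],[0,0,-0.062]],[[9.1,-36,-5],[0,0,-0.062]],[[9.1,-36,-5],[0,0,-0.062]],[[0,0,0],[0,0,0]],[[0,0,0],[0,0,0]]])

```text
time: 2.53
eef_pos: [0.5451, -0.2424, 0.1437]
tcp_rot: [0.974, 0.226, -0.0, -0.001]
contact_force: [-0.5, -0.4, 0.4]
opening: 1.002
finger_force: 0.0
```

```bash
python3 - <<'E'
from h import *
s,im=grab('wrist','w2'); print(s['time'],s['eef_pos'],s['tcp_rot'],s['contact_force'])
np.save('w2s.npy',s,allow_pickle=True)
im=im[:,:,::-1]
h=cv2.cvtColor(np.ascontiguousarray(im),cv2.COLOR_BGR2HSV)
w=((h[...,1]<60)&(h[...,2]>130)).astype(np.uint8); w[:150]=0; w[330:]=0; w[:,:250]=0; w[:,390:]=0
n,l,st,ce=cv2.connectedComponentsWithStats(w)
for k in range(1,n):
    if st[k,4]>20: print(st[k],ce[k])
cv2.imwrite('pics/w2c.png',cv2.resize(im[130:330,220:420],None,fx=3,fy=3,interpolation=cv2.INTER_CUBIC))
E
```

```text
2.5333 [ 0.54512338 -0.24236157  0.14372569] [ 9.74046428e-01  2.26346199e-01 -4.66190799e-04 -8.59008881e-04] [-0.45445079 -0.4286951   0.40793758]
[316 206   7  28 174] [319.27586207 219.23563218]
[377 299  13  31 215] [385.06511628 318.70697674]
[250 308  78  22 858] [275.41841492 322.13636364]
```

View pics/w2c.png

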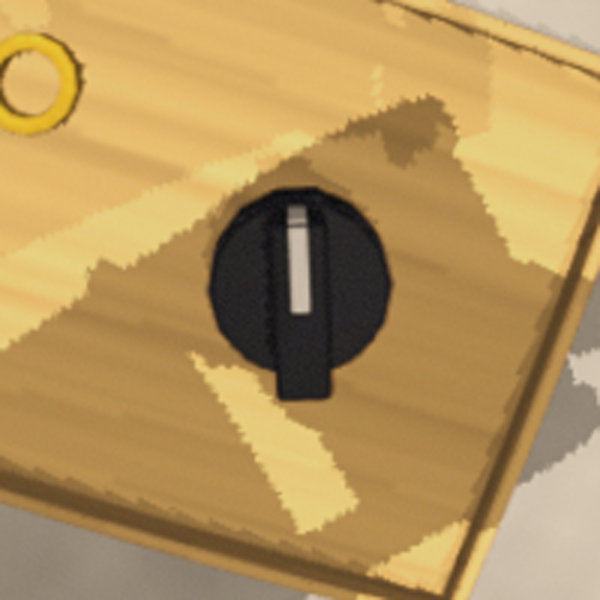

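The crop shows the knob nearly aligned with the tool. The top of its bar runs from the +x end at about crop (298,227) to the -x end at (303.5,399), and the skirt circle is centred at about (300,280).

```bash
python3 - <<'E'
from h import *
s=np.load('w2s.npy',allow_pickle=True).item()
f=lambda x,y,z:plane('wrist',220+(x+.5)/3-.5,130+(y+.5)/3-.5,z,s)[:2]
a=f(299,227,.052);b=f(303.5,399,.052);v=a-b
print(a,b,np.linalg.norm(v),np.degrees(np.arctan2(v[1],v[0])),(a+b)/2)
a2=f(297.5,229,.052);b2=f(301,312,.052);v=a2-b2;print('line',np.degrees(np.arctan2(v[1],v[0])))
im=cv2.imread('pics/w2.png');sub=im[130:330,220:420]
d=(sub.max(2)<70).astype(np.uint8);n,l,st,ce=cv2.connectedComponentsWithStats(d);k=l[95,80];print(st[k])
print('skirt',f(300,280,.028),'left/right',np.linalg.norm(f(210,285,.028)-f(391,285,.028)), (f(210,285,.028)+f(391,285,.028))/2)
tx=R.from_quat(s['tcp_rot']).as_matrix()[:,0];print('tool x',np.degrees(np.arctan2(tx[1],tx[0])),s['eef_pos'])
E
```

```text
[ 0.56411663 -0.23643368] [ 0.52682802 -0.25616054] 0.04218517507718112 27.880258912091428 [ 0.54547232 -0.24629711]
line 28.742968754236227
[  70   62   60   71 2832]
skirt [ 0.54818331 -0.2449366 ] left/right 0.046715899715527025 [ 0.54709172 -0.24565045]
tool x 26.1641449856313 [ 0.54512338 -0.24236157  0.14372569]
```

step_arm(increments=[[[0.5,-1.8,-30],[0,0,0.018]],[[0.5,-1.8,-30],[0,0,0.018]],[[0,0,-30],[0,0,0]],[[0,0,-15],[0,0,0]],[[0,0,-8],[0,0,0]],[[0,0,0],[0,0,0]]])

```text
time: 3.08
eef_pos: [0.5445, -0.2434, 0.0298]
tcp_rot: [0.97, 0.245, -0.001, -0.002]
contact_force: [-0.4, 0.7, 1.0]
opening: 1.0
finger_force: 0.0
```

step_arm(increments=[[[0,0,0],[0,0,0]],[[0,0,0],[0,0,0]],[[0,0,0],[0,0,0]],[[0,0,0],[0,0,0]],[[0,0,0],[0,0,0]],[[0,0,0],[0,0,0]]], fingers=-1, grip_force=60)

```text
time: 3.58
eef_pos: [0.5459, -0.2466, 0.0324]
tcp_rot: [0.97, 0.243, 0.0, 0.0]
contact_force: [-0.4, 0.1, 0.6]
opening: 0.145
finger_force: 0.0
```

step_arm(increments=[[[0,0,0],[0,0,0]],[[0,0,0],[0,0,0]],[[0,0,0],[0,0,0]]])

```text
time: 3.83
eef_pos: [0.5457, -0.2465, 0.032]
tcp_rot: [0.97, 0.243, 0.0, 0.0]
contact_force: [-1.2, -0.7, 2.2]
opening: -0.002
finger_force: 0.8
```

```bash
python3 - <<'E'
from h import *
s,im=grab('wrist','w3'); print({k:np.round(v,4) for k,v in s.items() if k in('time','eef_pos','tcp_rot','contact_force','finger_force','opening')})
E
```

```text
{'time': np.float64(3.8333), 'eef_pos': array([ 0.5457, -0.2465,  0.032 ]), 'tcp_rot': array([9.699e-01, 2.434e-01, 1.000e-04, 2.000e-04]), 'contact_force': array([-1.1734, -0.6615,  2.1784]), 'finger_force': np.float64(0.7667), 'opening': np.float64(-0.0022)}
```

View pics/w3.png

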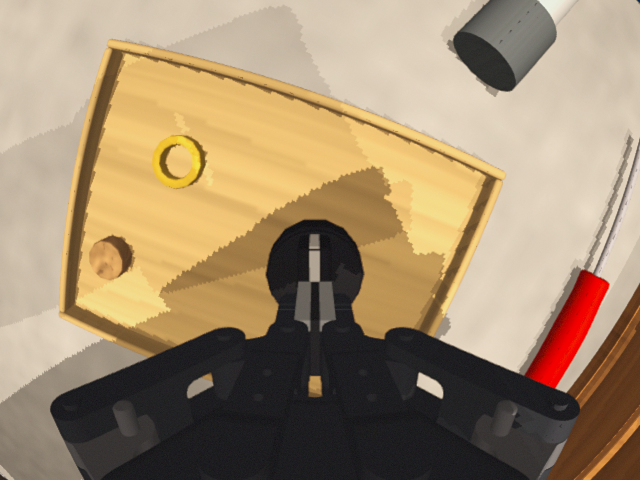

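The fingers read as shut with almost no force. The picture shows the knob at (315,265) and the pads around (315,300), so I need a zoom to see what the fingers closed on.

```bash
python3 - <<'E'
from h import *
im=cv2.imread('pics/w3.png'); c=np.clip(im[200:400,245:385].astype(float)*2.2,0,255).astype(np.uint8)
cv2.imwrite('pics/w3c.png',cv2.resize(c,None,fx=3,fy=3,interpolation=cv2.INTER_CUBIC))
s=readout.get_state(); cal=cams.get_calibration('wrist');T=np.array(cal['T_tool_cam'])
def proj(p):
    Rt=R.from_quat(s['tcp_rot']).as_matrix(); q=T[:3,:3].T@(Rt.T@(np.array(p)-s['eef_pos'])-T[:3,3])
    x,y,z=q[0],-q[1],-q[2]; r=np.hypot(x,y);t=np.arctan2(r,z)
    return np.round([cal['cx']+cal['fx']*t*x/r,cal['cy']+cal['fy']*t*y/r])
k=np.array([.546,-.246]);e=np.array([np.cos(.49),np.sin(.49)]);n=np.array([-e[1],e[0]])
for a in(22,11,-22):
  for b in(-7,7): print(a,b,proj([*(k+e*a*1e-3+n*b*1e-3),.052]))
print('tcp',proj(s['eef_pos']),'skirt +24',proj([*(k+e*.024),.028]), 'padfront at z',[(z,proj([*(np.array(s['eef_pos'][:2])+e*.011),z])) for z in(.032,.042,.06)],s['finger_force'],s['opening'])
E
```

```text
22 -7 [332. 246.]
22 7 [297. 246.]
11 -7 [332. 272.]
11 7 [298. 272.]
-22 -7 [330. 341.]
-22 7 [299. 341.]
tcp [315. 280.] skirt +24 [315. 228.] padfront at z [(0.032, array([315., 258.])), (0.042, array([315., 265.])), (0.06, array([315., 280.]))] 0.9226551745086908 -0.002826825997142839
```

View pics/w3c.png

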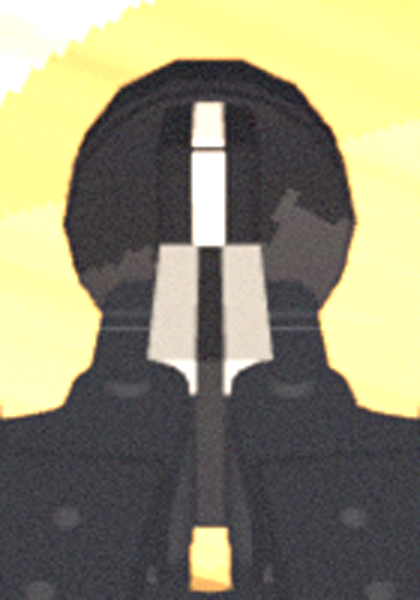

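The zoom shows the light pads shut, with a gap of about 3 mm, lying over the top of the bar at about (315,281–320). The tips therefore seem to be above the bar, although the TCP reads z = 32 mm. I'll check where the pad tips really are relative to the TCP, using the open-finger picture as well.

```bash
python3 - <<'E'
from h import *
cal=cams.get_calibration('wrist');T=np.array(cal['T_tool_cam'])
def pt(p):
    q=T[:3,:3].T@(np.array(p)-T[:3,3]); x,y,z=q[0],-q[1],-q[2]; r=np.hypot(x,y);t=np.arctan2(r,z)
    return np.round([cal['cx']+cal['fx']*t*x/r,cal['cy']+cal['fy']*t*y/r])
for z in(0,-13,-20,-30,-40): print('open',z,pt([.011,.0425,z/1e3]),pt([-.011,.0425,z/1e3]),'shut',pt([.011,.0015,z/1e3]),pt([.011,.0075,z/1e3]))
a=cv2.imread('pics/w2.png');b=cv2.imread('pics/w3.png')
a=np.clip(a[250:400,130:330].astype(float)*2.2,0,255).astype(np.uint8)
cv2.imwrite('pics/w2f.png',cv2.resize(a,None,fx=3,fy=3,interpolation=cv2.INTER_CUBIC))
s=readout.get_state();print(s['qpos'],s['wrist_torque'],ctrl.__dict__ if hasattr(ctrl,'__dict__') else dir(ctrl))
E
```

```text
open 0 [405. 258.] [401. 300.] shut [318. 258.] [331. 258.]
open -13 [411. 267.] [407. 312.] shut [319. 267.] [333. 267.]
open -20 [415. 272.] [411. 318.] shut [319. 273.] [333. 273.]
open -30 [422. 281.] [416. 329.] shut [319. 282.] [335. 282.]
open -40 [429. 290.] [422. 341.] shut [320. 292.] [336. 292.]
[-5.93530078e-01  3.28806023e-01  1.88144146e+00 -1.05229399e-04
  9.31094612e-01  4.85635915e-01] [ 0.01871501  0.05340163 -0.00938266] {}
```

Both the open picture (tip row 295, about 42 mm behind) and the shut one (row 281, about 28 mm behind) put the real tips about 28 mm short of the reported TCP. So the fingers closed above the bar without touching it, and the knob has not moved. I'll reopen, go about 26 mm lower and close again.

step_arm(increments=[[[0,0,0],[0,0,0]],[[0,0,0],[0,0,0]],[[0,0,0],[0,0,0]],[[0,0,0],[0,0,0]],[[0,0,0],[0,0,0]],[[0,0,-8],[0,0,0]],[[0,0,-8],[0,0,0]],[[0,0,-5],[0,0,0]]], fingers=1)

```text
time: 4.55
eef_pos: [0.5448, -0.2458, 0.0091]
tcp_rot: [0.97, 0.243, -0.001, -0.001]
contact_force: [-0.7, 0.4, 0.3]
opening: 0.997
finger_force: 0.0
```

step_arm(increments=[[[0,0,-5],[0,0,0]],[[0,0,0],[0,0,0]]])

```text
time: 4.72
eef_pos: [0.5444, -0.2455, 0.0037]
tcp_rot: [0.97, 0.243, -0.001, -0.001]
contact_force: [-0.2, 0.2, -0.7]
opening: 0.999
finger_force: 0.0
```

step_arm(increments=[[[0,0,0],[0,0,0]],[[0,0,0],[0,0,0]],[[0,0,0],[0,0,0]],[[0,0,0],[0,0,0]],[[0,0,0],[0,0,0]],[[0,0,0],[0,0,0]],[[0,0,0],[0,0,0]],[[0,0,0],[0,0,0]]], fingers=-1)

```text
time: 5.38
eef_pos: [0.5472, -0.247, 0.0084]
tcp_rot: [0.97, 0.243, 0.001, 0.001]
contact_force: [-0.0, 1.5, 8.8]
opening: 0.15
finger_force: 62.3
```

The grip is good at 62 N. Next I lift and carry the knob to above the spindle, turning by about −20° (28° to 8°).

step_arm(increments=[[[0,0,10],[0,0,0]],[[0,0,30],[0,0,0]],[[0,0,38],[0,0,0]],[[0,0,38],[0,0,0]],[[0,0,0],[0,0,0]],[[0,0,0],[0,0,0]],[[0,0,0],[0,0,0]]])

```text
time: 5.97
eef_pos: [0.5451, -0.246, 0.1215]
tcp_rot: [0.97, 0.243, -0.0, -0.0]
contact_force: [1.0, -0.1, -1.1]
opening: 0.153
finger_force: 60.8
```

step_arm(increments=[[[-9,36.4,1],[0,0,-0.0315]],[[-9,36.4,1],[0,0,-0.0315]],[[-9,36.4,1],[0,0,-0.0315]],[[-9,36.4,1],[0,0,-0.0315]],[[-9,36.4,1],[0,0,-0.0315]],[[-9,36.4,1],[0,0,-0.0315]],[[-9,36.4,1],[0,0,-0.0315]],[[-9,36.4,1],[0,0,-0.0315]]])

```text
time: 6.63
eef_pos: [0.471, 0.0466, 0.1273]
tcp_rot: [0.993, 0.119, -0.002, -0.001]
contact_force: [0.8, 0.1, -1.0]
opening: 0.155
finger_force: 60.8
```

step_arm(increments=[[[-9,36.4,1],[0,0,-0.0315]],[[-9,36.4,1],[0,0,-0.0315]],[[-9,36.4,1],[0,0,-0.0315]],[[0,0,0],[0,0,0]],[[0,0,0],[0,0,0]],[[0,0,0],[0,0,0]]])

```text
time: 7.13
eef_pos: [0.4453, 0.154, 0.131]
tcp_rot: [0.997, 0.073, -0.002, 0.0]
contact_force: [0.3, 0.0, -1.9]
opening: 0.152
finger_force: 60.8
```

```bash
python3 - <<'E'
from h import *
s,im=grab('wrist','w4'); print({k:np.round(v,4) for k,v in s.items() if k in('time','eef_pos','tcp_rot','contact_force','finger_force','opening')})
np.save('w4s.npy',s,allow_pickle=True)
_,sd=grab('side','s4')
tx=R.from_quat(s['tcp_rot']).as_matrix()[:,0];print('tool x',np.degrees(np.arctan2(tx[1],tx[0])))
b=cv2.imread('pics/w4.png');c=cv2.imread('pics/s4.png')
b=np.clip(b[180:380,230:400].astype(float)*1.8,0,255).astype(np.uint8)
c=c[120:280,210:340]
cv2.imwrite('pics/v4.png',np.hstack([cv2.resize(b,(374,440),interpolation=cv2.INTER_CUBIC),cv2.resize(c,(358,440),interpolation=cv2.INTER_CUBIC)]))
E
```

```text
{'time': np.float64(7.1333), 'eef_pos': array([0.4453, 0.154 , 0.131 ]), 'tcp_rot': array([ 9.973e-01,  7.310e-02, -1.700e-03,  3.000e-04]), 'contact_force': array([ 0.3411,  0.0451, -1.8811]), 'finger_force': np.float64(60.7523), 'opening': np.float64(0.1515)}
tool x 8.388852919831477
```

View pics/v4.png

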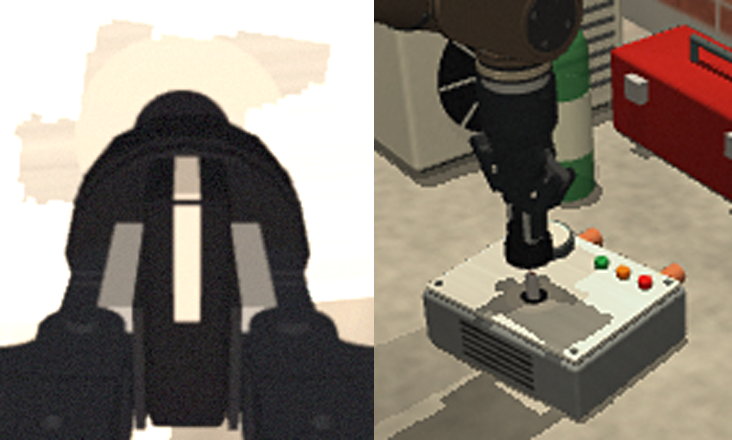

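The left half of the view shows the knob held squarely between the pads. The bar is vertical in the image, with its +x end at view (187,201) and its -x end at about (187,425). The dark spindle hole peeks out ahead, centred at about x=183. The right half shows the knob hovering just over the spindle. Next I measure the knob's offset in the tool.

```bash
python3 - <<'E'
from h import *
s=np.load('w4s.npy',allow_pickle=True).item()
Rt=R.from_quat(s['tcp_rot']).as_matrix();e=np.array(s['eef_pos'])
full=lambda x,y:(230+(x+.5)/2.2-.5,180+(y+.5)/2.2-.5)
for zb in(.038,.0436,.048):
    A=plane('wrist',*full(187,201),e[2]+zb,s);B=plane('wrist',*full(187,424),e[2]+zb,s)
    L=np.linalg.norm(A-B); m=(A+B)/2; print(zb,L,'mid tool',(Rt.T@(m-e)).round(4),'world',m[:2], 'hd',np.degrees(np.arctan2(*(A-B)[1::-1])))
    # fix by +x end only
    h=Rt[:,0]; print('  from +x end',(A-h*.022)[:2],'width',np.linalg.norm(plane('wrist',*full(145,205),e[2]+zb,s)-plane('wrist',*full(229,205),e[2]+zb,s)))
# w2-based knob location vs grasp: hole edge
print('hole front edge',plane('wrist',*full(183,90),.075,s))
# hole in w1: front edge
s1=np.load('w1s.npy',allow_pickle=True).item()
im=cv2.imread('pics/w1.png');d=(im.max(2)<75).astype(np.uint8);d[:200]=0;d[245:]=0;d[:,:298]=0;d[:,340:]=0
c=max(cv2.findContours(d,0,2)[0],key=cv2.contourArea);cc=cv2.convexHull(c)
P=np.array([plane('wrist',*p[0],.075,s1)[:2] for p in cc],np.float32)
print('hole w1',cv2.minEnclosingCircle(P))
b=cv2.imread('pics/w4.png');d=(b.max(2)<70).astype(np.uint8);print([ (v,np.nonzero(d[v,280:345])[0][[0,-1]]+280) for v in range(220,240) if d[v,280:345].any()])
print(Rt[:,2],s['contact_force'])
E
```

```text
0.038 0.04461992609303984 mid tool [-0.0039  0.0003 -0.038 ] world [0.4416483  0.15314364] hd 8.447578018314536
  from +x end [0.44195173 0.1532115 ] width 0.013810497726594435
0.0436 0.04263619512044878 mid tool [-0.0009  0.0003 -0.0436] world [0.44466956 0.15360348] hd 8.447578018314537
  from +x end [0.44399189 0.15352563] width 0.013196504955068612
0.048 0.041077549356270115 mid tool [ 0.0015  0.0003 -0.048 ] world [0.44704341 0.15396477] hd 8.447578018314541
  from +x end [0.44559487 0.15377244] width 0.01271408206315544
hole front edge [0.46145544 0.15701055 0.075     ]
hole w1 ((0.44912394881248474, 0.1544371396303177), 0.01368279755115509)
[(221, array([309, 316])), (222, array([305, 320])), (223, array([303, 322])), (224, array([301, 324])), (225, array([300, 325])), (226, array([298, 326])), (227, array([297, 327])), (228, array([296, 328])), (229, array([295, 329])), (230, array([294, 330])), (231, array([294, 331])), (232, array([293, 332])), (233, array([292, 332])), (234, array([292, 333])), (235, array([292, 333])), (236, array([292, 334])), (237, array([291, 336])), (238, array([290, 338])), (239, array([288, 340]))]
[-3.37066893e-03 -8.30422304e-04 -9.99993974e-01] [ 0.34109806  0.04510465 -1.881127  ]
```

The spindle is at about (0.4483, 0.155) in both views, and the knob axis is now at about (0.445, 0.1537). I'll shift it and lower it close to the spindle's top.

step_arm(increments=[[[1.6,0.7,-6],[0,0,0]],[[1.6,0.6,-6],[0,0,0]],[[0,0,-6],[0,0,0]],[[0,0,0],[0,0,0]],[[0,0,0],[0,0,0]],[[0,0,0],[0,0,0]]])

```text
time: 7.73
eef_pos: [0.4498, 0.1552, 0.1146]
tcp_rot: [0.997, 0.072, -0.0, -0.0]
contact_force: [-0.3, 0.5, -1.1]
opening: 0.152
finger_force: 60.8
```

```bash
python3 - <<'E'
from h import *
s,im=grab('wrist','w5');print(np.round(s['eef_pos'],4),s['contact_force'].round(1))
b=im;d=(b.max(2)<70).astype(np.uint8)
Rt=R.from_quat(s['tcp_rot']).as_matrix()
for v in range(205,240,1):
    r=np.nonzero(d[v,280:345])[0]
    if len(r): print(v,r[[0,-1]]+280,plane('wrist',r.mean()+280,v,.075,s)); break
# hole arc circle fit (edge rows above the knob) 
pts=[]
for w in range(v+1,v+8):
    r=np.nonzero(d[w,280:345])[0]; pts+=[plane('wrist',r[0]+280-.5,w,.075,s)[:2],plane('wrist',r[-1]+280+.5,w,.075,s)[:2]]
P=np.array(pts);A=np.c_[2*P,np.ones(len(P))];x=np.linalg.lstsq(A,(P**2).sum(1),rcond=None)[0];print('circle',x[:2],np.sqrt(x[2]+x[0]**2+x[1]**2))
E
```

```text
[0.4498 0.1552 0.1146] [-0.3  0.5 -1.1]
232 [303 325] [0.46321588 0.15717655 0.075     ]
circle [0.43821012 0.15333821] 0.025783389816326586
```

The knob now sits at about (0.4493, 0.1554), within about 1 mm of the spindle. I'll lower it in small steps and watch the force.

step_arm(increments=[[[0,0,-3],[0,0,0]],[[0,0,-3],[0,0,0]],[[0,0,-3],[0,0,0]],[[0,0,0],[0,0,0]],[[0,0,0],[0,0,0]]])

```text
time: 8.2
eef_pos: [0.4495, 0.1554, 0.1054]
tcp_rot: [0.997, 0.073, -0.0, -0.0]
contact_force: [-0.4, 0.8, -1.7]
opening: 0.149
finger_force: 60.8
```

step_arm(increments=[[[0,0,-2],[0,0,0]],[[0,0,-2],[0,0,0]],[[0,0,0],[0,0,0]],[[0,0,0],[0,0,0]]])

```text
time: 8.53
eef_pos: [0.4497, 0.1554, 0.1016]
tcp_rot: [0.997, 0.073, -0.0, 0.0]
contact_force: [0.5, 0.9, -1.5]
opening: 0.151
finger_force: 60.8
```

step_arm(increments=[[[0,0,-2],[0,0,0]],[[0,0,-2],[0,0,0]],[[0,0,0],[0,0,0]],[[0,0,0],[0,0,0]]])

```text
time: 8.87
eef_pos: [0.4497, 0.1554, 0.0975]
tcp_rot: [0.997, 0.073, -0.0, 0.0]
contact_force: [0.6, -0.2, -1.8]
opening: 0.151
finger_force: 60.8
```

step_arm(increments=[[[0,0,-2],[0,0,0]],[[0,0,-2],[0,0,0]],[[0,0,0],[0,0,0]],[[0,0,0],[0,0,0]]])

```text
time: 9.2
eef_pos: [0.4497, 0.1554, 0.0935]
tcp_rot: [0.997, 0.073, -0.0, 0.0]
contact_force: [-0.0, 0.8, -1.0]
opening: 0.148
finger_force: 60.8
```

step_arm(increments=[[[0,0,-2],[0,0,0]],[[0,0,0],[0,0,0]],[[0,0,0],[0,0,0]],[[0,0,0],[0,0,0]]])

```text
time: 9.53
eef_pos: [0.4498, 0.1554, 0.0917]
tcp_rot: [0.997, 0.073, 0.0, 0.0]
contact_force: [1.0, 0.1, -1.1]
opening: 0.146
finger_force: 60.8
```

step_arm(increments=[[[0,0,-2],[0,0,0]],[[0,0,0],[0,0,0]],[[0,0,0],[0,0,0]]])

```text
time: 9.78
eef_pos: [0.45, 0.1555, 0.0902]
tcp_rot: [0.997, 0.073, 0.0, -0.0]
contact_force: [-2.1, -0.0, 2.8]
opening: 0.148
finger_force: 61.4
```

step_arm(increments=[[[0,0,-2],[0,0,0]],[[0,0,0],[0,0,0]],[[0,0,0],[0,0,0]]])

```text
time: 10.03
eef_pos: [0.45, 0.1555, 0.0881]
tcp_rot: [0.997, 0.073, 0.0, -0.0]
contact_force: [-3.1, 0.6, 4.0]
opening: 0.151
finger_force: 61.8
```

Force starts right at the expected home height (TCP about 0.091). I keep pressing, easing 0.5 mm in −x for the small side load.

step_arm(increments=[[[-0.5,0,-2],[0,0,0]],[[0,0,0],[0,0,0]],[[0,0,-2],[0,0,0]],[[0,0,0],[0,0,0]],[[0,0,0],[0,0,0]]])

```text
time: 10.45
eef_pos: [0.45, 0.1555, 0.0848]
tcp_rot: [0.997, 0.073, 0.001, -0.0]
contact_force: [-2.9, -0.2, 7.7]
opening: 0.156
finger_force: 62.3
```

step_arm(increments=[[[0,0,-2],[0,0,0]],[[0,0,0],[0,0,0]],[[0,0,0],[0,0,0]]])

```text
time: 10.7
eef_pos: [0.45, 0.1555, 0.0831]
tcp_rot: [0.997, 0.073, 0.001, -0.0]
contact_force: [-3.9, 0.6, 9.7]
opening: 0.151
finger_force: 62.6
```

step_arm(increments=[[[0,0,-1],[0,0,0]],[[0,0,0],[0,0,0]],[[0,0,0],[0,0,0]]])

```text
time: 10.95
eef_pos: [0.45, 0.1555, 0.0822]
tcp_rot: [0.997, 0.073, 0.001, 0.0]
contact_force: [-3.9, -0.4, 10.0]
opening: 0.144
finger_force: 63.1
```

step_arm(increments=[[[0,0,-1],[0,0,0]],[[0,0,0],[0,0,0]],[[0,0,0],[0,0,0]]])

```text
time: 11.2
eef_pos: [0.4501, 0.1555, 0.082]
tcp_rot: [0.997, 0.073, 0.0, 0.0]
contact_force: [-5.1, -0.3, 12.9]
opening: 0.149
finger_force: 64.0
```

step_arm(increments=[[[0,0,-1],[0,0,0]],[[0,0,0],[0,0,0]],[[0,0,0],[0,0,0]]])

```text
time: 11.45
eef_pos: [0.4502, 0.1555, 0.0819]
tcp_rot: [0.997, 0.073, 0.0, 0.0]
contact_force: [-7.0, -0.1, 18.7]
opening: 0.15
finger_force: 65.0
```

The travel ended at the stop: z stalls at 0.082 and the force jumps from 13 to 19 N. I'll settle for a moment, check the other objects didn't move using the top camera, and hand in.

step_arm(increments=[[[0,0,0],[0,0,0]],[[0,0,0],[0,0,0]],[[0,0,0],[0,0,0]],[[0,0,0],[0,0,0]]])

```text
time: 11.78
eef_pos: [0.4502, 0.1556, 0.0819]
tcp_rot: [0.997, 0.073, 0.0, 0.0]
contact_force: [-8.4, -1.1, 18.7]
opening: 0.152
finger_force: 65.0
```

```bash
python3 - <<'E'
from h import *
s,im=grab('top','t9');a=cv2.imread('pics/top0.png').astype(int);b=im[:,:,::-1].astype(int)
d=(abs(a-b).max(2)>40)
for n,(u,v,r) in dict(collar=(387,222,9),stopper=(381,249,9),bottle=(135,165,35),mug=(516,293,28),screwdriver=(497,205,25),tin=(322,134,16),torch=(438,145,25)).items(): print(n,d[v-r:v+r,u-r:u+r].mean().round(3))
print(np.round(s['eef_pos'],4),s['contact_force'].round(1),s['finger_force'],s['time'])
sign_off()
E
```

```text
collar 0.0
stopper 0.0
bottle 0.0
mug 0.0
screwdriver 0.0
tin 0.0
torch 0.0
[0.4502 0.1556 0.0819] [-8.4 -1.1 18.7] 65.03123118571239 11.7833
the job is handed in; nothing more can be done
```

By the arm's readings the knob is home on the spindle, flat to flat, and the gripper is holding it pressed against the stop (about 19 N down, 65 N grip); nothing else moved, and I handed in at 11.8 s but got no verdict back.

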